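# Find the hidden release of the battery cabinet

### The job

One of the five identical flush dark-grey tiles on the battery cabinet's panel is the hidden release of the red battery door; the others are rigid blanks. Feel gently across the tiles with a fingertip until one gives, press that one in so that the door springs up, then let the tile come back and take the hand away, leaving the door up. Pick nothing up and leave the things lying around where they are.

Things in the scene. Friction and masses are not known exactly. Their poses are not given: they have to be found in the camera images.
- unit: Battery cabinet, fixed: yellow sides, flat light-grey top panel 240 (x) by 340 mm (y), 60 mm above the bench. Origin: centre of its underside, z up. On the robot's side (-x) a row of five identical dark-grey square tiles, 46 by 46 mm, flush with the panel (1 mm gap around), at x = -70 mm. Four are rigid blanks, one (another each run) is the door release. The red battery door lies behind them.
- place_1 (a point): Centre of the top face of the tile at y = -120 mm on the cabinet, at panel height (60 mm above the bench); it may be a blank or the release. Axes as the cabinet's.
- place_2 (a point): Centre of the top face of the tile at y = -60 mm on the cabinet, at panel height (60 mm above the bench); it may be a blank or the release. Axes as the cabinet's.
- place_3 (a point): Centre of the top face of the tile at y = 0 mm on the cabinet, at panel height (60 mm above the bench); it may be a blank or the release. Axes as the cabinet's.
- place_4 (a point): Centre of the top face of the tile at y = 60 mm on the cabinet, at panel height (60 mm above the bench); it may be a blank or the release. Axes as the cabinet's.
- place_5 (a point): Centre of the top face of the tile at y = 120 mm on the cabinet, at panel height (60 mm above the bench); it may be a blank or the release. Axes as the cabinet's.
- catch (a joint): How far the release tile is pressed in, m: 0 = flush, 0.006 = fully in. It starts to give at about 1 N, is fully in at 4 to 6 N and springs back flush when let go. It draws back the bolt of the battery door at about 4 mm; press it fully in. The value does not tell which tile it is.
- door (a joint): Opening angle of the red battery door, rad: 0 = shut and latched (it may rattle by 0.02), 0.6 = fully sprung up. It springs up by itself once the release is pressed in, and stays up. Held by a hidden bolt till then.
- door_edge (a point): Middle of the free edge (nearer the robot) of the red battery door, at its top face. The door is 100 (cabinet x) by 200 mm (y), 4 mm thick, flush with the panel when shut, hinged along its far edge. The free edge, 45 mm from the tiles, rises 56 mm as it springs up, swinging away from the tiles.
- pack_a: Blue spare battery pack, 50 x 85 x 30 mm, loose, lying on the bench on the robot's side of the cabinet. Origin: centre of the underside. Bystander.
- pack_b: Blue spare battery pack, 50 x 85 x 30 mm, loose, on the bench to the left (+y) of the cabinet. Origin: centre of the underside. Bystander.
- tin: Small steel tin, 46 mm across, 50 mm tall, loose, standing on the grey panel to the right (-y) of the red door. Origin: centre of the underside. Bystander.
- driver: Screwdriver, about 200 mm long, loose, lying on the bench to the right (-y) of the cabinet. Bystander.
- tape: Roll of brown tape, 90 mm across, 24 mm tall, loose, lying on the bench on the robot's side of the cabinet. Origin: centre of the underside. Bystander.
- mug: Blue mug, 80 mm across, 90 mm tall, loose, at the left of the bench. Bystander.
- paint: Blue paint can, 100 mm across, 120 mm tall, loose, at the right of the bench. Bystander.

How it is judged (in metres and radians):
On the way, in this order (a step that is already met when the one before it is completed fails the run):
1. the release tile is pressed in by more than 3.5 mm with the fingers (value of joint catch above 0.0035 m and contact force between the fingers and anything else above 0.5 N), for 0.05 s.
2. the battery door has sprung up and the release tile has been let back out (value of joint door above 0.4 rad and value of joint catch below 0.0015 m), for 0.2 s.
At the end, for the whole second after the job is handed in: The battery door stands up (more than 0.4 rad), the release tile is back flush (within 1.5 mm), and every loose thing is within 25 mm of where it started (all of step 2 and distance of each of pack_a, pack_b, tin, driver, tape, mug, paint from where it was at the start of the episode below 0.025 m); the robot touches nothing.
It fails at once if a loose thing is lifted, carried or knocked out of place (more than 25 mm) (distance of any of pack_a, pack_b, tin, driver, tape, mug, paint from where it was at the start of the episode above 0.025 m).
It fails at once if a finger presses harder than 50 N (not gentle) (contact force between the fingers and anything else above 50 N).
It also fails if it takes over 51 s, if anything falls off the work surface, if the arm or the gripper's body presses on something with over 40 N, if the wrist force passes 120 N, or if a joint passes its speed limit or range.

### The arm

A 6-joint arm with a two-finger parallel gripper is mounted at the origin on the work surface. World frame = base frame: x ahead of the robot, y to its left, z up, the work surface at z = 0. Lengths are in m, angles in degrees, forces in N, time in s.
With the tool pointing down it reaches from about 0.25 to 0.725 m from the base axis. Payload 9.7 kg.
Tool frame: the origin (TCP) lies between the finger pads; the fingertips stand 22 mm ahead of it and the grasp point (between the pads) lies 3 mm ahead of it; z points along the fingers, y is the line along which they close (so a half turn about z gives the same grasp; the last joint's range is limited). The gripper opens to 85 mm and grips with 20 to 120 N. Pads are 22 mm wide; open, the fingers measure 114 mm over their backs; the gripper's body (76 mm by 85 mm) begins 54 mm behind the grasp point. The pads swing forward as they close: fully open they stand 13 mm farther back than shut.
Start: joints at [-74.656, 4.979, 10.078, 95.1, 0, 90], TCP at [0.146, -0.53, 0.22] pointing down, gripper open.
Joint ranges: [-179.16, 179.16], [-48.56, 103.87], [-65.8, 70.77], [-126.05, 130.52], [-82.76, 87.17], [-180, 180]. Speed limits (degrees/s): [127.2, 127.2, 147.25, 180, 180, 180].

### API

Orientations are given as [roll, pitch, yaw] about the fixed x, y, z axes, in that order (R = Rz(yaw) Ry(pitch) Rx(roll)).
In Python, from workcell import bot, viewer, finder gives the robot as it stands.
- The arm moves only by the tool move_arm, never from a script. Its arguments are lists of equal length, an entry for each row: "offset": the shift along the tool's x, y, z in cm, a list of three; "twist": the turn, a rotation vector about the tool's x, y, z in rad, a list of three; "grip": the opening, from 0 (shut) to 1 (fully open). In form: {"offset": [[x, y, z], ...], "twist": [[ax, ay, az], ...], "grip": [grip, ...]}. A call has 1 to 5 rows; each row shifts and turns the commanded pose from where the row before left it, along the tool's axes as they then stand; what a row does not reach is not made up. A row lasts 1/10 s, in which the tool goes at most 50 mm and 8.59 degrees, less where a joint would pass 70% of its speed; a pose out of reach is approached as far as the arm can. A call is refused whole if a number of a shift passes 5 or a number of a turn 0.15, either way. A call with a gripper value outside its range is refused whole. The fingers move at their own pace and stop on an object; "force" is the grip in N (left out, the last holds). Time passes only in rows, so rows that do not move let the fingers close. It gives the time, the measured TCP pose, the force, the opening and the grip force at its end, in the units of the state.
- bot.get_obs(): the state, without advancing time (a new reading comes with each control period).
- viewer.camera(name): name is "side" or "top"; returns a dict with "color" (400x640x3 uint8, red, green, blue), "depth" (400x640 float32, m along the optical axis (not along the pixel's ray), 0 where there is no reading), "vfov" (degrees; the focal length in pixels is half the picture's height over the tangent of half this angle, whatever the lens; pixels are square), "cx", "cy" (the principal point, pixels), "position" and "attitude" of the camera in the world. Camera axes: x right, y down, z forward; pixel columns grow to the right and rows downward; lengths in m; the calibration is good to about 2 mm. A picture is of the moment at which its call begins.
- bot.job_done(): hands the job in; it is judged then, once.
Trained networks look in a picture, given as the dict that the camera call returned (one of the last four; its "shot" number tells which), for a name from the list of things; names that differ only in an ending like _2 or _b are one class to them, and where a whole thing is asked for, a point or a joint stands for the part that bears it (a point fixed in the world has none). Each returns a list of dicts, best first, with "p" (0 to 1); they miss things now and then, are a little off and sometimes report something else, mostly with a low value. They report only what shows in the picture. A call takes as long as a camera call.
- finder.boxes_of(picture, thing): "position" ([column, row] in pixels, amid what is visible of it).
- finder.pinpoint(picture, thing): "position" ([column, row] in pixels: a listed point, or the origin of a listed thing).
The state is a dict: "time": time; "q": joint angles; "qd": joint speeds; "joint_efforts": joint torques, N m; "ee_pos": TCP position; "tcp_rot": TCP orientation; "wrist_force": force on the tool from outside, world axes, zero at the start; "torque": the same for the moment, N m; "opening": finger opening in m; "grasp_force": force on a finger pad.
Only numpy, scipy, OpenCV 4.12 (cv2) and the standard library are available. Lean on these libraries where they do the work, as an engineer would, in place of code of your own. Each camera call takes 0.05 s, during which the arm holds its last target. There are 200 camera calls.

## Working session

There is one attempt and no reset: what is moved stays moved. The work goes in short steps, Python scripts to look and compute and a tool call to move; the robot and the scene stay as the last step left them, time stands still between calls to the robot, and variables do not carry over. Pictures are saved under pics/ and viewed, at most 10 in all, crops included, and the job is handed in when it is done.

Besides the shell and the picture viewer there is one more tool, called after "Request:" as name(argument=value, ...) on one line, values as JSON. move_arm: Moves the arm, as the interface text tells. Its arguments: {"type":"object","properties":{"offset":{"type":"array","items":{"type":"array","items":{"type":"number"}}},"twist":{"type":"array","items":{"type":"array","items":{"type":"number"}}},"grip":{"type":"array","items":{"type":"number"}},"force":{"type":"number"}},"required":["offset","twist","grip"]}

```bash
mkdir -p pics
cat > h.py <<'E'
import numpy as np, cv2
from workcell import bot, viewer, finder
from scipy.spatial.transform import Rotation as R
def att(p):
    a=np.array(p["attitude"],float)
    return a if a.shape==(3,3) else (R.from_euler('xyz',a,degrees=True).as_matrix() if a.size==3 else None)
def world(p,uv,z=None):
    f=200/np.tan(np.radians(p["vfov"]/2)); u,v=uv
    d=att(p)@np.array([(u-p["cx"])/f,(v-p["cy"])/f,1.]); o=np.array(p["position"])
    t=(z-o[2])/d[2] if z is not None else p["depth"][int(round(v)),int(round(u))]
    return o+t*d
E
python3 - <<'E'
from h import *
o=bot.get_obs(); print({k:o[k] for k in("time","ee_pos","tcp_rot","wrist_force","opening")})
for n in("top","side"):
    p=viewer.camera(n); cv2.imwrite(f"pics/{n}0.png",p["color"][...,::-1])
    print(n,p["attitude"],p["position"],p["vfov"])
    for t in["place_1","place_3","place_5","door_edge","tin","pack_a","tape"]:
        for r in finder.pinpoint(p,t)[:5]:
            z={"p":.06,"d":.06}.get(t[0]) if t!="pack_a" else 0
            print(t,r["p"].__round__(2),np.round(r["position"]),np.round(world(p,r["position"],z),3) )
E
```

```text
{'time': 0.0, 'ee_pos': array([ 0.14547146, -0.53015589,  0.2191805 ]), 'tcp_rot': array([-1.79922780e+02, -2.27266016e-03,  1.53424245e+01]), 'wrist_force': array([-1.27895438, -0.1365141 ,  0.0098018 ]), 'opening': 0.08548160538595105}
top [-1.76749889e+02  3.74302716e-02 -8.86140177e+01] [ 0.46451412 -0.01607447  1.48866375] 51.82737329853108
place_1 0.93 [355. 199.] [ 0.542 -0.142  0.06 ]
place_1 0.81 [336. 205.] [ 0.519 -0.077  0.06 ]
place_1 0.77 [302. 208.] [0.508 0.04  0.06 ]
place_1 0.75 [374. 192.] [ 0.568 -0.209  0.06 ]
place_1 0.73 [317. 203.] [ 0.526 -0.013  0.06 ]
place_3 0.93 [355. 199.] [ 0.542 -0.142  0.06 ]
place_3 0.81 [336. 205.] [ 0.519 -0.077  0.06 ]
place_3 0.77 [302. 208.] [0.508 0.04  0.06 ]
place_3 0.75 [374. 192.] [ 0.568 -0.209  0.06 ]
place_3 0.73 [317. 203.] [ 0.526 -0.013  0.06 ]
place_5 0.93 [355. 199.] [ 0.542 -0.142  0.06 ]
place_5 0.81 [336. 205.] [ 0.519 -0.077  0.06 ]
place_5 0.77 [302. 208.] [0.508 0.04  0.06 ]
place_5 0.75 [374. 192.] [ 0.568 -0.209  0.06 ]
place_5 0.73 [317. 203.] [ 0.526 -0.013  0.06 ]
door_edge 0.88 [333. 179.] [ 0.611 -0.066
[... 664 characters left out ...]
0.06 ]
place_3 0.79 [316. 235.] [ 0.556 -0.143  0.06 ]
place_3 0.74 [306. 219.] [ 0.536 -0.085  0.06 ]
place_3 0.64 [300. 206.] [ 0.524 -0.032  0.06 ]
place_5 0.81 [322. 250.] [ 0.565 -0.197  0.06 ]
place_5 0.81 [293. 192.] [0.51  0.033 0.06 ]
place_5 0.79 [316. 235.] [ 0.556 -0.143  0.06 ]
place_5 0.74 [306. 219.] [ 0.536 -0.085  0.06 ]
place_5 0.64 [300. 206.] [ 0.524 -0.032  0.06 ]
door_edge 0.62 [333. 210.] [ 0.614 -0.055  0.06 ]
tin 0.9 [373. 240.] [ 0.692 -0.202  0.089]
tin 0.69 [304. 218.] [ 0.531 -0.08   0.06 ]
tin 0.22 [370. 295.] [ 0.667 -0.309  0.015]
pack_a 0.74 [313. 174.] [0.588 0.18  0.   ]
pack_a 0.7 [275. 262.] [ 0.444 -0.175  0.   ]
tape 0.92 [259. 216.] [0.404 0.002 0.001]
```

View pics/top0.png

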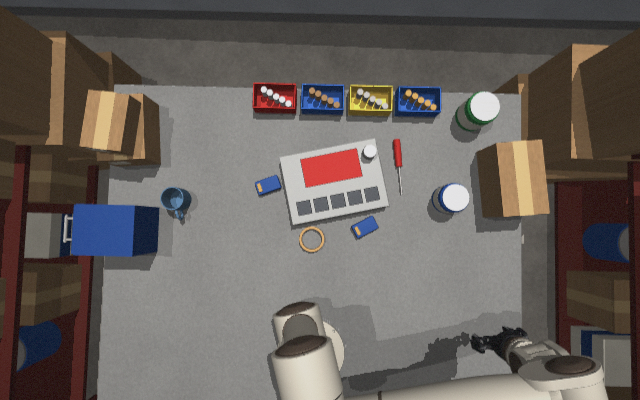

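View pics/side0.png

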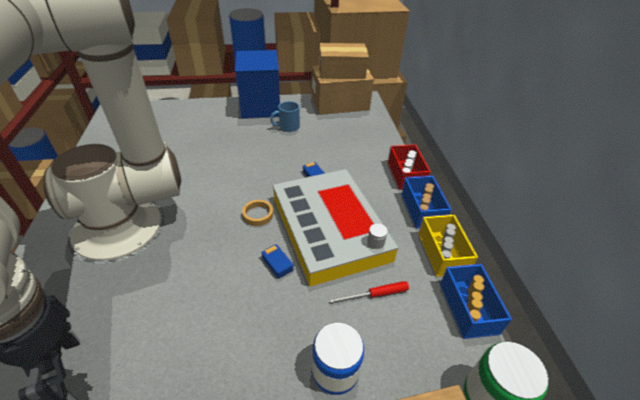

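The top view shows five tiles from (304,208) to (372,193), and the side view agrees. Fitting both puts the row centre at about (0.536, -0.082) with yaw about 13.5°, which the tool's yaw nearly matches. I'll move above tile 1 first with the gripper shut.

Request:
move_arm(offset=[[4.1,-1.74,0],[4.1,-1.74,0],[4.1,-1.74,0],[4.1,-1.74,0],[4.1,-1.74,0]], twist=[[0,0,0],[0,0,0],[0,0,0],[0,0,0],[0,0,0]], grip=[0,0,0,0,0])

```text
time: 1.3
ee_pos: [0.3213, -0.391, 0.2201]
tcp_rot: [180.0, -0.0, 15.3]
wrist_force: [0.4, 0.1, -0.0]
opening: 0.0122
grasp_force: 0.0
```

Request:
move_arm(offset=[[4.1,-1.74,0],[4.1,-1.74,0],[4.1,-1.74,0],[4.1,-1.74,0],[4.1,-1.74,0]], twist=[[0,0,0],[0,0,0],[0,0,0],[0,0,0],[0,0,0]], grip=[0,0,0,0,0])

```text
time: 1.8
ee_pos: [0.4962, -0.2527, 0.22]
tcp_rot: [180.0, -0.0, 15.3]
wrist_force: [0.7, -0.9, -0.0]
opening: -0.0001
grasp_force: 0.0
```

Request:
move_arm(offset=[[4.1,-1.74,0],[4.1,-1.74,0],[0,0,0],[0,0,0]], twist=[[0,0,0],[0,0,0],[0,0,0],[0,0,0]], grip=[0,0,0,0])

```text
time: 2.2
ee_pos: [0.5651, -0.1981, 0.2193]
tcp_rot: [-180.0, 0.1, 15.5]
wrist_force: [-0.9, -0.7, -0.1]
opening: 0.0002
grasp_force: 0.0
```

Run:
```python
from h import *
p=viewer.camera("side"); cv2.imwrite("pics/s1.png",cv2.resize(p["color"][100:320,200:460,::-1],None,fx=3,fy=3)[:600])
o=bot.get_obs(); print({k:o[k] for k in("time","ee_pos","tcp_rot","wrist_force","opening")})
# tiles: dark grey within panel area, projected at z=.06
f=np.array
pt=viewer.camera("top")
for q in(p,pt):
    g=q["color"].astype(int); m=((g.max(2)-g.min(2)<25)&(g.mean(2)<95)).astype(np.uint8)
    n,_,s,c=cv2.connectedComponentsWithStats(m)
    for i in range(1,n):
        w=world(q,c[i],.06)
        if 60<s[i,4]<500 and .45<w[0]<.62 and -.26<w[1]<.1: print(s[i,4],np.round(c[i],1),np.round(w,3))
```

```text
{'time': 2.25, 'ee_pos': array([ 0.56455781, -0.19886225,  0.2197086 ]), 'tcp_rot': array([-1.79995550e+02,  3.54789350e-02,  1.53765362e+01]), 'wrist_force': array([-0.52809398, -0.0999663 ,  0.96021689]), 'opening': -3.452842526192953e-05}
119 [293.1 191.5] [0.51  0.033 0.06 ]
133 [299.6 204.7] [ 0.523 -0.025  0.06 ]
157 [306.4 219.2] [ 0.537 -0.084  0.06 ]
175 [313.8 234.7] [ 0.55  -0.142  0.06 ]
199 [321.7 251.9] [ 0.563 -0.202  0.06 ]
```

View pics/s1.png

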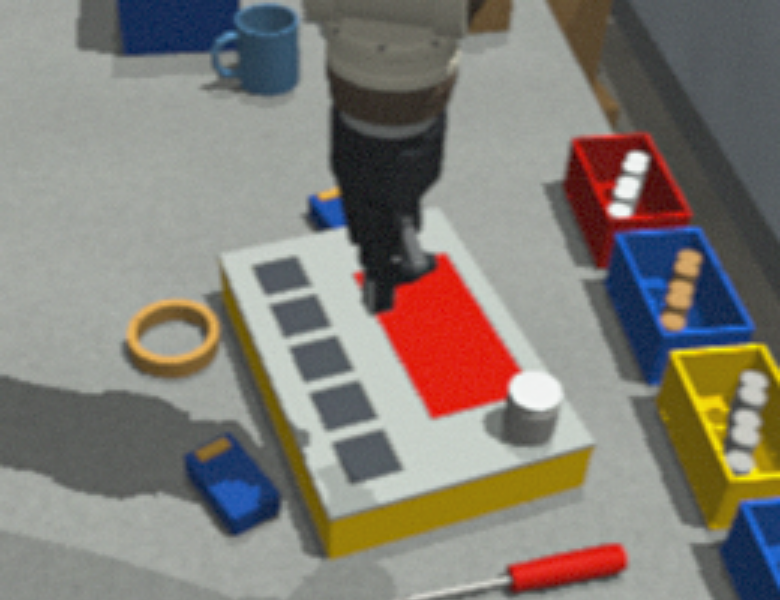

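The crop shows the fingers shut above the panel, and all five tiles are clear in the side picture, from (293,192) to (322,252). They lie from (0.510, 0.033) to (0.563, -0.202) at 60 mm spacing. I'm descending on tile 1.

Request:
move_arm(offset=[[0,0.3,4.4],[0,0,4.4],[0,0,3.8],[0,0,0],[0,0,0.3]], twist=[[0,0,0],[0,0,0],[0,0,0],[0,0,0],[0,0,0]], grip=[0,0,0,0,0])

```text
time: 2.8
ee_pos: [0.5651, -0.2026, 0.0924]
tcp_rot: [180.0, -0.0, 15.3]
wrist_force: [-0.3, -0.1, 0.5]
opening: -0.0002
grasp_force: 0.0
```

Request:
move_arm(offset=[[0,0,0.2],[0,0,0.2],[0,0,0],[0,0,0]], twist=[[0,0,0],[0,0,0],[0,0,0],[0,0,0]], grip=[0,0,0,0])

```text
time: 3.2
ee_pos: [0.5659, -0.2019, 0.0878]
tcp_rot: [180.0, -0.1, 15.3]
wrist_force: [0.4, 0.5, 0.2]
opening: -0.0003
grasp_force: 0.0
```

Request:
move_arm(offset=[[0,0,0.1],[0,0,0.1],[0,0,0]], twist=[[0,0,0],[0,0,0],[0,0,0]], grip=[0,0,0])

```text
time: 3.5
ee_pos: [0.5655, -0.2017, 0.0847]
tcp_rot: [-180.0, 0.0, 15.3]
wrist_force: [0.5, -0.5, -0.4]
opening: -0.0001
grasp_force: 0.0
```

Request:
move_arm(offset=[[0,0,0.1],[0,0,0.1],[0,0,0]], twist=[[0,0,0],[0,0,0],[0,0,0]], grip=[0,0,0])

```text
time: 3.8
ee_pos: [0.5655, -0.2017, 0.0827]
tcp_rot: [-180.0, 0.0, 15.3]
wrist_force: [0.1, 0.1, 0.5]
opening: -0.0001
grasp_force: 0.0
```

Request:
move_arm(offset=[[0,0,0.1],[0,0,0]], twist=[[0,0,0],[0,0,0]], grip=[0,0])

```text
time: 4.0
ee_pos: [0.5655, -0.2017, 0.0817]
tcp_rot: [-180.0, 0.0, 15.3]
wrist_force: [0.8, -0.4, 0.2]
opening: 0.0003
grasp_force: 0.0
```

Request:
move_arm(offset=[[0,0,0.1],[0,0,0]], twist=[[0,0,0],[0,0,0]], grip=[0,0])

```text
time: 4.2
ee_pos: [0.5655, -0.2017, 0.0808]
tcp_rot: [-180.0, 0.0, 15.3]
wrist_force: [0.1, -0.2, -0.3]
opening: 0.0002
grasp_force: 0.0
```

Request:
move_arm(offset=[[0,0,0.1],[0,0,0]], twist=[[0,0,0],[0,0,0]], grip=[0,0])

```text
time: 4.4
ee_pos: [0.5655, -0.2017, 0.0797]
tcp_rot: [-180.0, 0.0, 15.3]
wrist_force: [0.1, 1.2, -0.1]
opening: 0.0002
grasp_force: 0.0
```

Request:
move_arm(offset=[[0,0,0.1],[0,0,0]], twist=[[0,0,0],[0,0,0]], grip=[0,0])

```text
time: 4.6
ee_pos: [0.5655, -0.2017, 0.0787]
tcp_rot: [-180.0, 0.0, 15.3]
wrist_force: [-0.0, 0.1, -0.2]
opening: 0.0002
grasp_force: 0.0
```

Request:
move_arm(offset=[[0,0,0.1],[0,0,0]], twist=[[0,0,0],[0,0,0]], grip=[0,0])

```text
time: 4.8
ee_pos: [0.5655, -0.2017, 0.0778]
tcp_rot: [-180.0, 0.0, 15.3]
wrist_force: [-0.3, 0.6, -0.4]
opening: 0.0001
grasp_force: 0.0
```

Request:
move_arm(offset=[[0,0,0.1],[0,0,0]], twist=[[0,0,0],[0,0,0]], grip=[0,0])

```text
time: 5.0
ee_pos: [0.5655, -0.2017, 0.0767]
tcp_rot: [-180.0, 0.0, 15.3]
wrist_force: [0.3, 0.3, 0.3]
opening: 0.0001
grasp_force: 0.0
```

Run:
```python
from h import *
p=viewer.camera("side"); cv2.imwrite("pics/s2.png",cv2.resize(p["color"][150:300,230:430,::-1],None,fx=4,fy=4,interpolation=2))
for uv in((293,192),(300,205),(306,219),(314,235),(335,240),(345,262)): print(uv,np.round(world(p,uv),3))
```

```text
(293, 192) [0.509 0.031 0.06 ]
(300, 205) [ 0.524 -0.027  0.061]
(306, 219) [ 0.535 -0.084  0.061]
(314, 235) [ 0.55  -0.144  0.06 ]
(335, 240) [ 0.58  -0.262  0.174]
(345, 262) [ 0.615 -0.24   0.062]
```

View pics/s2.png

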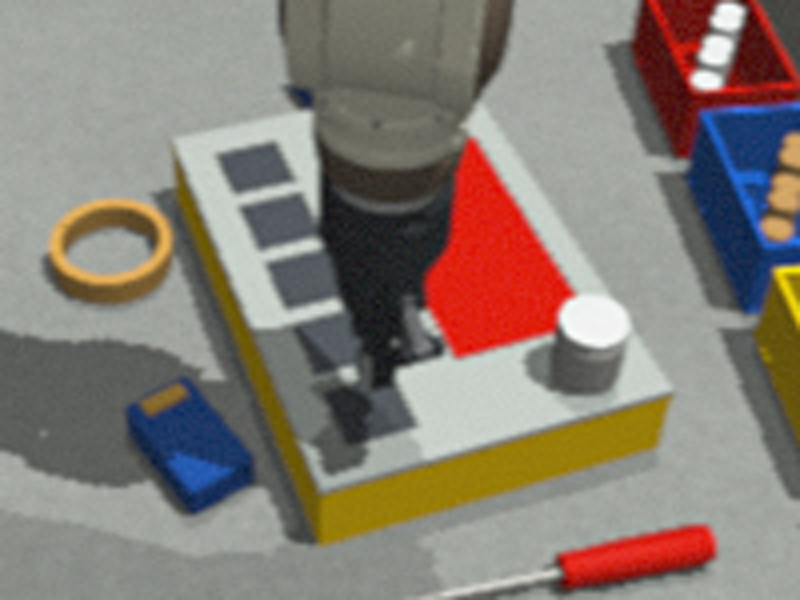

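The finger now hangs over tile 1, with its tip at about (324,246) and the tile centre at (322,252). It may still be a few mm above the tile, so I'll continue down in small steps.

Request:
move_arm(offset=[[0,0,0.1],[0,0,0]], twist=[[0,0,0],[0,0,0]], grip=[0,0])

```text
time: 5.25
ee_pos: [0.5655, -0.2017, 0.0757]
tcp_rot: [-180.0, 0.0, 15.3]
wrist_force: [-0.1, 0.1, 0.4]
opening: -0.0005
grasp_force: 0.0
```

Request:
move_arm(offset=[[0,0,0.1],[0,0,0]], twist=[[0,0,0],[0,0,0]], grip=[0,0])

```text
time: 5.45
ee_pos: [0.5655, -0.2017, 0.0747]
tcp_rot: [-180.0, 0.0, 15.3]
wrist_force: [0.6, -0.1, -0.1]
opening: 0.0001
grasp_force: 0.0
```

Request:
move_arm(offset=[[0,0,0.1],[0,0,0]], twist=[[0,0,0],[0,0,0]], grip=[0,0])

```text
time: 5.65
ee_pos: [0.5655, -0.2017, 0.0737]
tcp_rot: [-180.0, 0.0, 15.3]
wrist_force: [-0.4, -0.8, -0.7]
opening: 0.0001
grasp_force: 0.0
```

Run:
```python
from h import *
p=viewer.camera("side")
for v in range(236,256,2): print(v,[ "%.3f,%.3f,%.3f"%tuple(world(p,(u,v))) for u in range(316,330,3)])
cv2.imwrite("pics/s3.png",cv2.resize(p["color"][200:275,280:380,::-1],None,fx=8,fy=8,interpolation=2))
o=bot.get_obs(); print(o["joint_efforts"],o["wrist_force"],o["ee_pos"])
```

```text
236 ['0.555,-0.149,0.061', '0.554,-0.202,0.123', '0.558,-0.221,0.143', '0.566,-0.217,0.138', '0.567,-0.247,0.172']
238 ['0.554,-0.153,0.058', '0.554,-0.202,0.115', '0.558,-0.221,0.136', '0.564,-0.227,0.143', '0.566,-0.251,0.170']
240 ['0.553,-0.161,0.060', '0.554,-0.205,0.111', '0.560,-0.212,0.118', '0.562,-0.239,0.149', '0.566,-0.252,0.164']
242 ['0.553,-0.167,0.059', '0.554,-0.205,0.104', '0.560,-0.212,0.111', '0.562,-0.240,0.143', '0.566,-0.254,0.159']
244 ['0.552,-0.173,0.058', '0.554,-0.207,0.099', '0.560,-0.212,0.104', '0.567,-0.216,0.107', '0.575,-0.215,0.106']
246 ['0.550,-0.183,0.062', '0.554,-0.208,0.092', '0.561,-0.212,0.096', '0.568,-0.214,0.097', '0.581,-0.184,0.060']
248 ['0.550,-0.186,0.058', '0.558,-0.188,0.059', '0.562,-0.209,0.084', '0.573,-0.189,0.058', '0.581,-0.190,0.059']
250 ['0.549,-0.195,0.062', '0.557,-0.194,0.060', '0.564,-0.196,0.060', '0.572,-0.195,0.059', '0.580,-0.196,0.059']
252 ['0.548,-0.202,0.062', '0.556,-0.201,0.060', '0.563,-0.201,0.059', '0.571,-0.202,0.060', '0.579,-0.203,0.059']
254 ['0.548,-0.205,0.058', '0.555,-0.206,0.059', '0.562,-0.209,0.060', '0.570,-0.209,0.060', '0.578,-0.209,0.058']
[-1.69457226e-04 -5.93951333e+01  4.67391694e+01 -1.75671454e-02
  1.58824159e-04  7.10215119e-06] [-0.26829079  0.70094546  0.0732708 ] [ 0.56549372 -0.20175182  0.07381115]
```

View pics/s3.png

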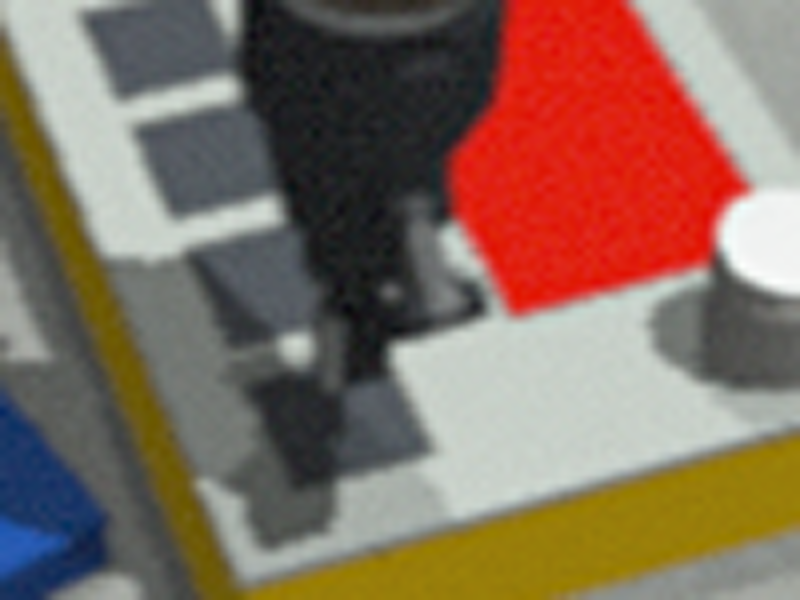

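The tip (crop 340,385, i.e. 322,248) is visibly still above the tile. I'll keep lowering it gently.

Request:
move_arm(offset=[[0,0,0.1],[0,0,0.1],[0,0,0]], twist=[[0,0,0],[0,0,0],[0,0,0]], grip=[0,0,0])

```text
time: 6.0
ee_pos: [0.5655, -0.2017, 0.0717]
tcp_rot: [-180.0, 0.0, 15.3]
wrist_force: [0.5, -0.1, 0.9]
opening: -0.0002
grasp_force: 0.0
```

Request:
move_arm(offset=[[0,0,0.1],[0,0,0.1],[0,0,0]], twist=[[0,0,0],[0,0,0],[0,0,0]], grip=[0,0,0])

```text
time: 6.3
ee_pos: [0.5655, -0.2017, 0.0697]
tcp_rot: [-180.0, 0.0, 15.3]
wrist_force: [0.2, -0.3, -0.3]
opening: 0.0
grasp_force: 0.0
```

Request:
move_arm(offset=[[0,0,0.1],[0,0,0]], twist=[[0,0,0],[0,0,0]], grip=[0,0])

```text
time: 6.5
ee_pos: [0.5655, -0.2017, 0.0687]
tcp_rot: [-180.0, 0.0, 15.3]
wrist_force: [-0.5, -0.4, -0.3]
opening: 0.0004
grasp_force: 0.0
```

Request:
move_arm(offset=[[0,0,0.1],[0,0,0]], twist=[[0,0,0],[0,0,0]], grip=[0,0])

```text
time: 6.7
ee_pos: [0.5655, -0.2017, 0.0677]
tcp_rot: [-180.0, 0.0, 15.3]
wrist_force: [-0.4, -0.1, -0.2]
opening: 0.0
grasp_force: 0.0
```

Request:
move_arm(offset=[[0,0,0.1],[0,0,0]], twist=[[0,0,0],[0,0,0]], grip=[0,0])

```text
time: 6.9
ee_pos: [0.5655, -0.2017, 0.0667]
tcp_rot: [-180.0, 0.0, 15.3]
wrist_force: [-0.3, 0.5, -0.7]
opening: -0.0002
grasp_force: 0.0
```

Request:
move_arm(offset=[[0,0,0.1],[0,0,0]], twist=[[0,0,0],[0,0,0]], grip=[0,0])

```text
time: 7.1
ee_pos: [0.5655, -0.2017, 0.0657]
tcp_rot: [-180.0, 0.0, 15.3]
wrist_force: [-0.1, -0.5, -0.7]
opening: -0.0001
grasp_force: 0.0
```

Run:
```python
from h import *
for n in("side","top"):
    p=viewer.camera(n); W=np.array([[world(p,(u,v)) for u in range(230,430)] for v in range(150,290)])
    m=(np.hypot(W[...,0]-.565,W[...,1]+.202)<.05)&(W[...,2]>.066)&(W[...,2]<.14)
    P=W[m]; P=P[np.argsort(P[:,2])]; print(n,len(P)); print(np.round(P[:25],3).tolist())
p=viewer.camera("side"); cv2.imwrite("pics/s4.png",cv2.resize(p["color"][215:275,290:370,::-1],None,fx=10,fy=10,interpolation=2))
```

```text
side 141
[[0.559, -0.21, 0.079], [0.561, -0.211, 0.08], [0.556, -0.211, 0.08], [0.559, -0.21, 0.082], [0.563, -0.214, 0.083], [0.556, -0.21, 0.083], [0.554, -0.208, 0.084], [0.577, -0.204, 0.084], [0.552, -0.202, 0.085], [0.571, -0.213, 0.085], [0.577, -0.208, 0.085], [0.559, -0.209, 0.085], [0.554, -0.206, 0.086], [0.568, -0.215, 0.087], [0.573, -0.212, 0.087], [0.561, -0.214, 0.087], [0.552, -0.201, 0.088], [0.554, -0.205, 0.089], [0.556, -0.212, 0.089], [0.565, -0.216, 0.089], [0.553, -0.199, 0.089], [0.559, -0.21, 0.09], [0.561, -0.214, 0.09], [0.57, -0.215, 0.091], [0.568, -0.216, 0.092]]
top 2
[[0.581, -0.166, 0.067], [0.594, -0.173, 0.071]]
```

View pics/s4.png

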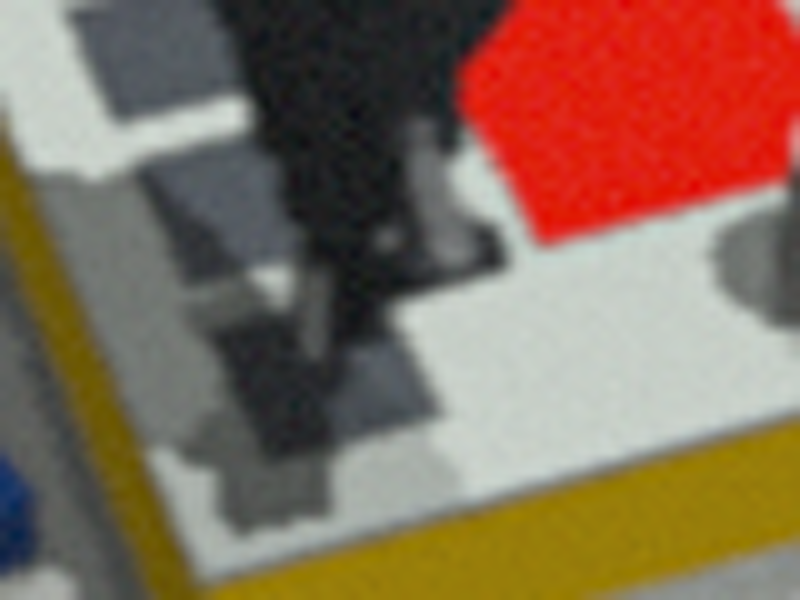

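The tip (crop 315,355, i.e. about 321,250) measures z≈0.078, still about 18 mm above the panel. The real fingertip therefore sits farther back than stated. I'll keep going down in small steps.

Request:
move_arm(offset=[[0,0,0.1],[0,0,0.1],[0,0,0.1],[0,0,0]], twist=[[0,0,0],[0,0,0],[0,0,0],[0,0,0]], grip=[0,0,0,0])

```text
time: 7.65
ee_pos: [0.5654, -0.2017, 0.0626]
tcp_rot: [-180.0, 0.0, 15.3]
wrist_force: [0.2, -0.2, 0.5]
opening: 0.0001
grasp_force: 0.0
```

Request:
move_arm(offset=[[0,0,0.1],[0,0,0.1],[0,0,0]], twist=[[0,0,0],[0,0,0],[0,0,0]], grip=[0,0,0])

```text
time: 7.95
ee_pos: [0.5655, -0.2017, 0.0607]
tcp_rot: [-180.0, 0.0, 15.3]
wrist_force: [-0.0, -0.1, -0.7]
opening: -0.0001
grasp_force: 0.0
```

Request:
move_arm(offset=[[0,0,0.1],[0,0,0.1],[0,0,0]], twist=[[0,0,0],[0,0,0],[0,0,0]], grip=[0,0,0])

```text
time: 8.25
ee_pos: [0.5655, -0.2017, 0.0587]
tcp_rot: [-180.0, 0.0, 15.3]
wrist_force: [-0.5, -1.1, 0.7]
opening: -0.0
grasp_force: 0.0
```

Request:
move_arm(offset=[[0,0,0.1],[0,0,0.1],[0,0,0]], twist=[[0,0,0],[0,0,0],[0,0,0]], grip=[0,0,0])

```text
time: 8.55
ee_pos: [0.5655, -0.2017, 0.0567]
tcp_rot: [-180.0, 0.0, 15.3]
wrist_force: [0.1, 0.5, 0.6]
opening: 0.0
grasp_force: 0.0
```

Request:
move_arm(offset=[[0,0,0.1],[0,0,0]], twist=[[0,0,0],[0,0,0]], grip=[0,0])

```text
time: 8.75
ee_pos: [0.5655, -0.2017, 0.0557]
tcp_rot: [-180.0, 0.0, 15.3]
wrist_force: [-0.3, 0.0, -0.8]
opening: 0.0003
grasp_force: 0.0
```

Request:
move_arm(offset=[[0,0,0.1],[0,0,0]], twist=[[0,0,0],[0,0,0]], grip=[0,0])

```text
time: 8.95
ee_pos: [0.5655, -0.2017, 0.0548]
tcp_rot: [-180.0, 0.0, 15.3]
wrist_force: [0.4, -0.4, -0.3]
opening: 0.0003
grasp_force: 0.0
```

Run:
```python
from h import *
for n in("side",):
    p=viewer.camera(n); W=np.array([[world(p,(u,v)) for u in range(230,430)] for v in range(150,290)])
    m=(np.hypot(W[...,0]-.565,W[...,1]+.202)<.05)&(W[...,2]>.064)&(W[...,2]<.14)
    P=W[m]; P=P[np.argsort(P[:,2])]; print(n,len(P)); print(np.round(P[:12],3).tolist())
print(bot.get_obs()["joint_efforts"])
```

```text
side 186
[[0.536, -0.237, 0.064], [0.559, -0.21, 0.067], [0.557, -0.212, 0.069], [0.555, -0.206, 0.07], [0.557, -0.21, 0.071], [0.561, -0.215, 0.072], [0.559, -0.211, 0.072], [0.553, -0.198, 0.073], [0.553, -0.202, 0.073], [0.569, -0.213, 0.074], [0.561, -0.213, 0.074], [0.555, -0.206, 0.074]]
[-1.26785264e-05 -5.95403409e+01  4.65262127e+01 -1.76272017e-02
  1.66555933e-04  3.16995283e-07]
```

Tip is now at about 0.067, roughly 6 mm above the panel.

Request:
move_arm(offset=[[0,0,0.1],[0,0,0.1],[0,0,0]], twist=[[0,0,0],[0,0,0],[0,0,0]], grip=[0,0,0])

```text
time: 9.3
ee_pos: [0.5655, -0.2017, 0.0527]
tcp_rot: [-180.0, 0.0, 15.3]
wrist_force: [0.1, 0.3, -0.3]
opening: 0.0
grasp_force: 0.0
```

Request:
move_arm(offset=[[0,0,0.1],[0,0,0]], twist=[[0,0,0],[0,0,0]], grip=[0,0])

```text
time: 9.5
ee_pos: [0.5655, -0.2017, 0.0517]
tcp_rot: [-180.0, 0.0, 15.3]
wrist_force: [-0.3, 0.3, -0.4]
opening: 0.0001
grasp_force: 0.0
```

Request:
move_arm(offset=[[0,0,0.1],[0,0,0]], twist=[[0,0,0],[0,0,0]], grip=[0,0])

```text
time: 9.7
ee_pos: [0.5655, -0.2017, 0.0507]
tcp_rot: [-180.0, 0.0, 15.3]
wrist_force: [-1.5, -0.0, 1.0]
opening: 0.0002
grasp_force: 0.0
```

Request:
move_arm(offset=[[0,0,0.1],[0,0,0]], twist=[[0,0,0],[0,0,0]], grip=[0,0])

```text
time: 9.9
ee_pos: [0.5655, -0.2017, 0.0498]
tcp_rot: [-180.0, 0.0, 15.3]
wrist_force: [-0.3, 0.1, -0.5]
opening: 0.0001
grasp_force: 0.0
```

Request:
move_arm(offset=[[0,0,0.1],[0,0,0]], twist=[[0,0,0],[0,0,0]], grip=[0,0])

```text
time: 10.1
ee_pos: [0.5655, -0.2017, 0.0488]
tcp_rot: [-180.0, 0.0, 15.3]
wrist_force: [-0.1, -0.4, 1.0]
opening: 0.0004
grasp_force: 0.0
```

Request:
move_arm(offset=[[0,0,0.1],[0,0,0]], twist=[[0,0,0],[0,0,0]], grip=[0,0])

```text
time: 10.3
ee_pos: [0.5656, -0.2017, 0.048]
tcp_rot: [180.0, -0.0, 15.3]
wrist_force: [-0.0, -0.1, 0.4]
opening: 0.0
grasp_force: 0.4
```

Request:
move_arm(offset=[[0,0,0.1],[0,0,0]], twist=[[0,0,0],[0,0,0]], grip=[0,0])

```text
time: 10.5
ee_pos: [0.5656, -0.2017, 0.0469]
tcp_rot: [180.0, -0.0, 15.3]
wrist_force: [-0.1, 0.6, 2.1]
opening: 0.0001
grasp_force: 0.8
```

Request:
move_arm(offset=[[0,0,0.1],[0,0,0]], twist=[[0,0,0],[0,0,0]], grip=[0,0])

```text
time: 10.7
ee_pos: [0.5656, -0.2018, 0.0459]
tcp_rot: [180.0, -0.0, 15.3]
wrist_force: [-0.9, 0.4, 2.3]
opening: -0.0001
grasp_force: 1.2
```

Request:
move_arm(offset=[[0,0,0.1],[0,0,0]], twist=[[0,0,0],[0,0,0]], grip=[0,0])

```text
time: 10.9
ee_pos: [0.5656, -0.2018, 0.0447]
tcp_rot: [-180.0, 0.0, 15.3]
wrist_force: [-0.3, 0.5, 1.4]
opening: -0.0004
grasp_force: 0.7
```

Request:
move_arm(offset=[[0,0,0.1],[0,0,0]], twist=[[0,0,0],[0,0,0]], grip=[0,0])

```text
time: 11.1
ee_pos: [0.5656, -0.2018, 0.0439]
tcp_rot: [180.0, -0.0, 15.3]
wrist_force: [-0.2, -0.0, 4.6]
opening: 0.0001
grasp_force: 1.6
```

Request:
move_arm(offset=[[0,0,0.1],[0,0,0]], twist=[[0,0,0],[0,0,0]], grip=[0,0])

```text
time: 11.3
ee_pos: [0.5656, -0.2018, 0.0429]
tcp_rot: [180.0, -0.0, 15.3]
wrist_force: [0.1, -0.5, 3.4]
opening: -0.0
grasp_force: 1.8
```

Run:
```python
from h import *
p=viewer.camera("side"); cv2.imwrite("pics/s5.png",cv2.resize(p["color"][150:300,230:430,::-1],None,fx=4,fy=4,interpolation=2))
```

```text
(no output)
```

View pics/s5.png

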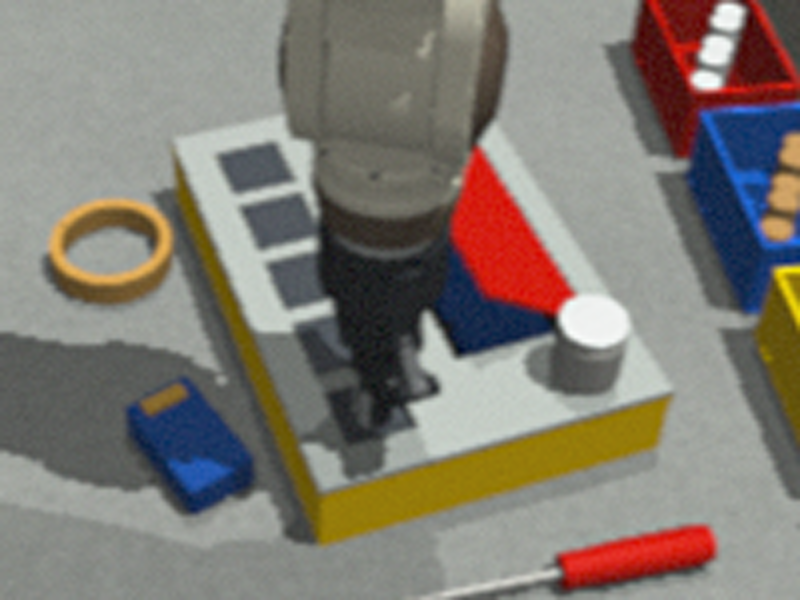

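The picture shows the red door raised (crop 510,250), with the dark opening beneath it at (490,310), so tile 1 is the release. I'll hold briefly, then retreat straight up.

Request:
move_arm(offset=[[0,0,0],[0,0,-0.5],[0,0,-1.5],[0,0,-3],[0,0,-3]], twist=[[0,0,0],[0,0,0],[0,0,0],[0,0,0],[0,0,0]], grip=[0,0,0,0,0])

```text
time: 11.85
ee_pos: [0.5651, -0.2016, 0.1242]
tcp_rot: [-180.0, 0.0, 15.3]
wrist_force: [0.8, -0.5, 0.2]
opening: 0.0001
grasp_force: 0.0
```

Request:
move_arm(offset=[[0,0,-4],[0,0,-4],[-4,1.7,0],[-4,1.7,0],[-4,1.7,0]], twist=[[0,0,0],[0,0,0],[0,0,0],[0,0,0],[0,0,0]], grip=[0,0,0,0,0])

```text
time: 12.35
ee_pos: [0.4622, -0.2832, 0.2041]
tcp_rot: [180.0, -0.0, 15.4]
wrist_force: [0.4, -1.3, -0.4]
opening: 0.0
grasp_force: 0.0
```

Request:
move_arm(offset=[[-4,1.7,0],[-3,1,0],[0,0,0],[0,0,0],[0,0,0]], twist=[[0,0,0],[0,0,0],[0,0,0],[0,0,0],[0,0,0]], grip=[0,0,0,0,0])

```text
time: 12.85
ee_pos: [0.4035, -0.3269, 0.2033]
tcp_rot: [180.0, -0.0, 15.4]
wrist_force: [0.4, 0.7, -0.9]
opening: -0.0001
grasp_force: 0.0
```

Run:
```python
from h import *
p=viewer.camera("side"); cv2.imwrite("pics/s6.png",p["color"][...,::-1])
for r in finder.pinpoint(p,"door_edge")[:2]: print(r["p"],r["position"],world(p,r["position"]))
W=np.array([[world(p,(u,v)) for u in range(315,329)] for v in range(246,258)]); print(np.median(W[...,2]))
```

```text
0.9 [337.7, 197.8] [ 0.62324132 -0.06547371  0.11482707]
0.05988262778205833
```

View pics/s6.png

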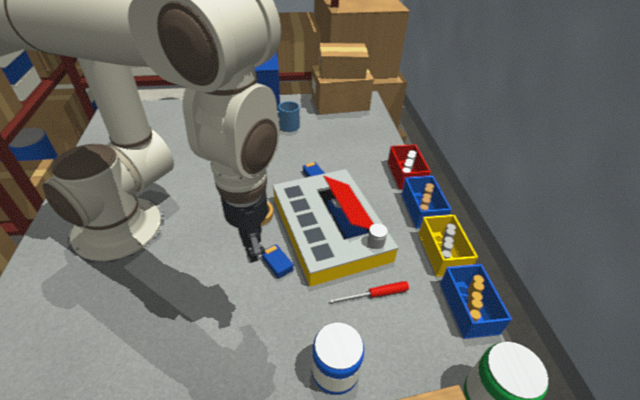

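The door stands up: its edge at (338,198) is at z≈0.115, a 55 mm rise. The tile at (322,252) is flush at 0.060, and the hand is clear.

```bash
python3 -c "
from workcell import bot
print(bot.job_done())"
```

```text
the job is handed in; nothing more can be done
None
```

The hidden release was tile 1 (y = -120 mm): pressing it sprang the door up about 55 mm, the tile came back flush, the loose things in view appear unmoved, and the job is handed in with the hand clear (no verdict was returned).

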